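# Tip the crates and dispatch the stamped one

### The job

One of the two blue crates has a white disc with an orange cross stamped on its underside. Tip both crates over onto their sides, one after the other, to see which it is; only then push the stamped crate along the bench, still lying on its side, until it is inside the yellow-taped dispatch bay, and leave the plain crate lying on its side outside the bay. Use only your fingertips: never pick up or lift either crate, do not roll one upside down, and leave everything else on the bench where it stands.

Things in the scene. Friction and masses are not known exactly. Their poses are not given: they have to be found in the camera images.
- crate_a: The stamped crate: blue, open, empty, 0.25-0.5 kg, 80 mm deep (x) x 115 wide (y) x 105 high (z), walls 3 mm. Left or right of the bay; starts upright, x pointing away from the robot within 12 degrees. Upright it looks like crate_b; underneath is a white disc, 66 mm across, with an orange cross. Origin: centre of the underside.
- crate_b: The plain crate: like crate_a in all but the stamp; its underside is bare blue. Both stand on two rubber runners, 4 mm high, along x under the two y ends, which grip the bench; the walls slide more easily. Origin: centre of the underside.
- crate_a_mid (a point): Centre of crate_a, 52.5 mm from its underside along z; axes as crate_a. Pushed near the top of the far face towards the robot, fingertips rising, a crate turns on its near bottom edge, falls over at about 45 degrees and lies on its near wall, 80 mm high, underside facing away from the robot to the front camera.
- crate_b_mid (a point): Centre of crate_b, 52.5 mm from its underside along z; axes as crate_b. Either crate's centre is 52.5 mm above the bench when it stands, 40 mm when it lies on its near or far wall.
- bay: The dispatch bay: a square of flat yellow tape on the bench between the crates, 200 x 200 mm inside the tape, tape 12 mm wide, with a yellow chevron in the middle. Origin: its centre, on the bench. Its x points about away from the robot, its y about to the left; turned by up to about 6 degrees.
- beaker: Bystander, leave it alone: glass beaker, 66 mm across, 85 high. Origin: centre of its underside.
- crucible: Bystander, leave it alone: white porcelain crucible, 54 mm across, 50 high. Origin: centre of its underside.
- weight: Bystander, leave it alone: brass balance weight, 38 mm across, 50 high. Origin: centre of its underside.
- bottle: Bystander, leave it alone: amber bottle, 58 mm across, 125 high. Origin: centre of its underside.
- jar: Bystander, leave it alone: white jar, 62 mm across, 75 high. Origin: centre of its underside.
- slide_box: Bystander, leave it alone: closed red slide box, 90 x 86 x 32 mm. Origin: centre of its underside.
- driver: Bystander, leave it alone: screwdriver lying on the bench, 170 mm long. Origin: centre of its underside (for the lying screwdriver, near its middle).

How it is judged:
By the outcome, as a careful person would: the job done as asked, in the order asked, and still so for the second after the job is handed in, with the robot touching nothing.
It also fails if it takes over 64 s, if anything falls off the work surface, if the arm or the gripper's body presses on something with over 40 N, if the wrist force passes 120 N, or if a joint passes its speed limit or range.

### The arm

A 6-joint arm with a two-finger parallel gripper is mounted at the origin on the work surface. World frame = base frame: x ahead of the robot, y to its left, z up, the work surface at z = 0. Lengths are in mm, angles in rad, forces in N, time in s.
With the tool pointing down it reaches from about 350 to 775 mm from the base axis. Payload 7.3 kg.
Tool frame: the origin (TCP) lies midway between the tips of the shut fingers; the grasp point (between the pads) lies 19 mm behind it; x points along the fingers, y is the direction in which the jaws open and shut, and the axes are right-handed (so a half turn about x gives the same grasp; the last joint's range is limited). The gripper opens to 92 mm and grips with 3 to 60 N. Pads are 19 mm wide; open, the fingers measure 130 mm over their backs; the gripper's body (75 mm by 190 mm) begins 47 mm behind the grasp point.
Start: joints at [0.985, 0.342, 1.524, -0, 1.275, -0.146], TCP at [223.512, 475.066, 226.741] pointing down, gripper open.
Joint ranges: [-2.53, 2.53], [-0.77, 2.02], [0.04, 2.7], [-1, 4.14], [0.28, 2.66], [-3.11, 3.11]. Speed limits (rad/s): [2.57, 2.57, 3.14, 3.14, 3.14, 3.14].

### API

Orientations are given as [roll, pitch, yaw] about the fixed x, y, z axes, in that order (R = Rz(yaw) Ry(pitch) Rx(roll)).
In Python, from plant import bot gives the robot as it stands. The module is installed in compiled form; this text tells all that it offers.
- The arm moves only by the shell command python3 -m handwheel 'ROWS' [OPENING]. ROWS is JSON, a list that holds one entry, the list of rows, each a list of 4 numbers: the shift along the tool's x, y, z in cm, then the turn about the tool's x in rad. A call has 1 to 8 rows; each row shifts and turns the commanded pose from where the row before left it, along the tool's axes as they then stand; what a row does not reach is not made up. A row lasts 1/12 s, in which the tool goes at most 41.7 mm and 7.16 degrees, less where a joint would pass 70% of its speed; a pose out of reach is approached as far as the arm can. A call is refused whole if a number of a shift passes 4.17 or a number of a turn 0.125, either way. A call with a gripper value outside its range is refused whole. OPENING is the opening, from 0 (shut) to 1 (fully open), set as the call begins (- or left out, the last holds). The fingers move at their own pace and stop on an object; the grip force is fixed at half the most. Time passes only in rows, so rows that do not move let the fingers close. It gives the time, the measured TCP pose, the force and the opening at its end, in the units of the state.
- bot.get_obs(): the state, without advancing time (a new reading comes with each control period).
- bot.capture(name): name is "scene" or "top" or "wrist"; returns (picture, depth): 400x640x3 uint8, red, green, blue; 400x640 float32, mm along the optical axis (not along the pixel's ray), 0 where there is no reading.
- bot.camera_model(name): a dict with "fx", "fy", "cx", "cy" (pixels), "dist_coeffs" ([k1, k2, p1, p2, k3] as OpenCV has them; the pictures are not rectified), "position" and "rotation" of the camera in the world. Camera axes: x right, y down, z forward; pixel columns grow to the right and rows downward; lengths in mm; the calibration is good to about 2 mm. A picture is of the moment at which its call begins: read the wrist's pose just before it. camera_model takes no time and is no camera call; for the wrist camera it gives the pose at the moment of the call.
- bot.close_job(): hands the job in, once; it reports no verdict.
Trained networks look in the newest picture that a camera, given by its name, has taken for a name from the list of things; names that differ only in an ending like _2 or _b are one class to them, and where a whole thing is asked for, a point or a joint stands for the part that bears it (a point fixed in the world has none). Each returns a list of dicts, best first, with "conf" (0 to 1); they miss things now and then, are a little off and sometimes report something else, mostly with a low value. They report only what shows in the picture. A call takes as long as a camera call.
- bot.find_in(camera, label): "bbox" ([left, top, width, height] in pixels, round what is visible of it).
- bot.spot_point(camera, label): "point" ([column, row] in pixels: a listed point, or the origin of a listed thing).
The state is a dict: "time": time; "joint_positions": joint angles; "dq": joint speeds; "tau": joint torques, N m; "tool_pos": TCP position; "tcp_rot": TCP orientation; "contact_force": force on the tool from outside, world axes, zero at the start; "moment": the same for the moment, N m; "grip_width": finger opening in mm.
Only numpy, scipy, OpenCV 4.12 (cv2) and the standard library are available. Lean on these libraries where they do the work, as an engineer would, in place of code of your own. Each camera call takes 0.05 s, during which the arm holds its last target.

## Working session

There is one attempt and no reset: what is moved stays moved. The work goes in short steps, Python scripts to look and compute and a shell command to move; the robot and the scene stay as the last step left them, time stands still between calls to the robot, and variables do not carry over. Pictures are saved under pics/ and viewed, and the job is handed in when it is done.

```bash
mkdir -p pics; ls; cat > h.py <<'E'
import numpy as np, cv2
from plant import bot
def save(cam,name):
    im,d=bot.capture(cam); cv2.imwrite(f'pics/{name}.png',im[:,:,::-1]); return im,d
def world(m,uv,depth):
    K=np.array([[m['fx'],0,m['cx']],[0,m['fy'],m['cy']],[0,0,1.]])
    p=cv2.undistortPoints(np.array([[uv]],float),K,np.array(m['dist_coeffs']))[0,0]
    return np.array(m['rotation']).reshape(3,3)@(np.array([p[0],p[1],1])*depth)+np.array(m['position'])
def atz(m,uv,z):
    a=world(m,uv,1.);o=np.array(m['position']);d=a-o
    return o+d*(z-o[2])/d[2]
E
python3 - <<'E'
from h import *
o=bot.get_obs()
print({k:np.round(v,3).tolist() for k,v in o.items()})
for c in ['scene','top','wrist']:
    save(c,c+'0'); m=bot.camera_model(c); print(c,m)
E
```

```text
pics
{'time': 0.0, 'joint_positions': [0.985, 0.343, 1.525, -0.0, 1.275, -0.146], 'dq': [0.001, -0.001, -0.001, -0.002, 0.001, -0.001], 'tau': [-0.001, -43.124, -24.421, 0.072, 0.056, -0.0], 'tool_pos': [223.27, 474.701, 226.039], 'tcp_rot': [-1.716, 1.569, -2.156], 'contact_force': [-0.332, 0.349, -0.188], 'moment': [-0.074, -0.006, -0.01], 'grip_width': 92.036}
scene {'fx': 431.52141685151554, 'fy': 431.52141685151554, 'cx': 319.5033427709383, 'cy': 195.6843847556849, 'dist_coeffs': array([0.00582333, 0.        , 0.        , 0.        , 0.        ]), 'position': array([1174.73052136, -538.52696155, 1111.06517087]), 'rotation': array([-2.49166671, -0.01142722,  0.85436182])}
top {'fx': 505.5650493446168, 'fy': 505.5650493446168, 'cx': 319.8075514104045, 'cy': 204.06748000770267, 'dist_coeffs': array([0.03046899, 0.        , 0.        , 0.        , 0.        ]), 'position': array([ 341.02532622,   22.84025632, 1576.29649796]), 'rotation': array([-2.99476381, -0.00670771, -1.58927038])}
wrist {'fx': 344.15047332138, 'fy': 344.15047332138, 'cx': 328.5653143766674, 'cy': 200.67235354075805, 'dist_coeffs': array([0.01056414, 0.        , 0.        , 0.        , 0.        ]), 'position': array([153.16912945, 507.71019211, 383.27848181]), 'rotation': array([2.85202155e+00, 2.24927289e-03, 1.13017144e+00])}
```

View pics/scene0.png

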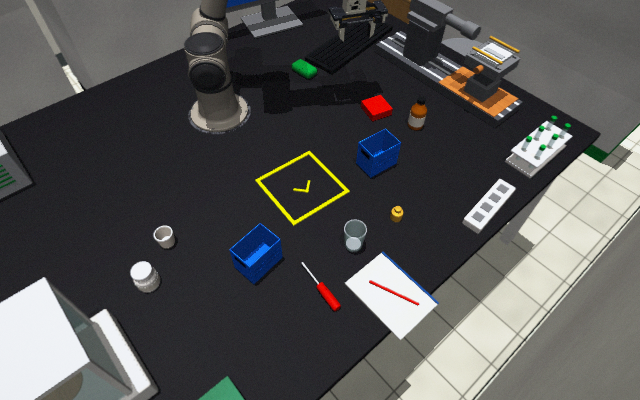

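View pics/top0.png

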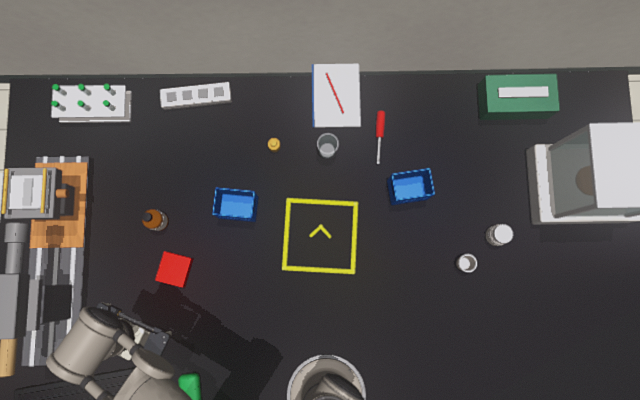

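```bash
cat >> h.py <<'E'
from scipy.spatial.transform import Rotation as R
def cm(c):
    m=bot.camera_model(c); m['rotation']=R.from_euler('xyz',m['rotation']).as_matrix(); return m
E
python3 - <<'E'
from h import *
im,d=bot.capture('top'); m=cm('top')
for l in ['crate_a_mid','crate_a','crate_b','bay','beaker','crucible','weight','bottle','jar','slide_box','driver']:
    r=bot.spot_point('top',l)
    for x in r[:3]:
        if x['conf']<.2: continue
        z=52.5 if 'mid' in l else 0
        print(l,round(x['conf'],2),np.round(x['point']),np.round(atz(m,x['point'],z)))
E
```

```text
crate_a_mid 0.84 [237. 203.] [573. 260.  52.]
crate_a 0.72 [242. 207.] [570. 251.   0.]
crate_a 0.64 [405. 191.] [ 611. -264.    0.]
crate_b 0.72 [242. 207.] [570. 251.   0.]
crate_b 0.64 [405. 191.] [ 611. -264.    0.]
bay 0.79 [318. 235.] [476.  15.   0.]
bay 0.22 [240. 206.] [571. 258.   0.]
beaker 0.65 [328. 150.] [748. -21.   0.]
crucible 0.53 [464. 262.] [ 385. -435.    0.]
crucible 0.35 [235. 205.] [574. 276.   0.]
weight 0.42 [273. 145.] [766. 153.   0.]
bottle 0.59 [159. 220.] [531. 510.   0.]
jar 0.68 [494. 234.] [ 471. -533.    0.]
slide_box 0.75 [175. 270.] [375. 458.   0.]
driver 0.74 [172. 269.] [380. 465.   0.]
driver 0.5 [381. 139.] [ 782. -192.    0.]
```

```bash
cat >> h.py <<'E'
def cloud(c,im,d):
    m=cm(c);K=np.array([[m['fx'],0,m['cx']],[0,m['fy'],m['cy']],[0,0,1.]])
    v,u=np.mgrid[0:400,0:640]
    p=cv2.undistortPoints(np.stack([u,v],-1).reshape(-1,1,2).astype(float),K,np.array(m['dist_coeffs'])).reshape(400,640,2)
    P=np.concatenate([p,np.ones((400,640,1))],-1)*d[...,None]
    return P@m['rotation'].T+m['position']
def blue(im):
    h=cv2.cvtColor(im,cv2.COLOR_RGB2HSV); return (h[...,0]>100)&(h[...,0]<125)&(h[...,1]>130)&(h[...,2]>40)
def yellow(im):
    h=cv2.cvtColor(im,cv2.COLOR_RGB2HSV); return (h[...,0]>25)&(h[...,0]<35)&(h[...,1]>150)&(h[...,2]>100)
def rect(Q):
    (c,s,a)=cv2.minAreaRect(Q[:,:2].astype(np.float32)); return np.round(c,1),np.round(s,1),round(a,1)
def axes(): 
    o=bot.get_obs(); return o,R.from_euler('xyz',o['tcp_rot']).as_matrix()
E
python3 - <<'E'
from h import *
o,A=axes(); print('tool axes cols',np.round(A,3).tolist())
im,d=bot.capture('top'); W=cloud('top',im,d)
b=blue(im)&(d>0)
for n,s in (('L',(W[...,1]>150)&(W[...,1]<380)),('R',(W[...,1]<-150)&(W[...,1]>-400))):
    reg=b&s&(W[...,0]>450)&(W[...,0]<720)
    print(n,reg.sum(),W[reg][:,2].max())
    for lo,hi in((80,125),(-10,30)):
        Q=W[reg&(W[...,2]>lo)&(W[...,2]<hi)]
        if len(Q)>5: print(lo,len(Q),np.median(Q,0).round(1),rect(Q))
y=yellow(im)&(np.abs(W[...,1])<180)&(W[...,0]>330)&(W[...,0]<620)
print('bay',y.sum(),rect(W[y]),W[y][:,2].mean())
im,d=bot.capture('scene'); W=cloud('scene',im,d)
b=blue(im)&(d>0)
for n,s in (('L',(W[...,1]>150)&(W[...,1]<380)),('R',(W[...,1]<-150)&(W[...,1]>-400))):
    reg=b&s&(W[...,0]>450)&(W[...,0]<720); print(n,reg.sum(),W[reg][:,2].max())
    for lo,hi in((95,125),(20,90)):
        Q=W[reg&(W[...,2]>lo)&(W[...,2]<hi)]
        if len(Q)>5: print(lo,len(Q),np.median(Q,0).round(1),rect(Q))
y=yellow(im)&(np.abs(W[...,1])<180)&(W[...,0]>330)&(W[...,0]<620)
print('bay',y.sum(),rect(W[y]),W[y][:,2].mean())
E
```

```text
tool axes cols [[0.0, 0.426, 0.905], [0.0, 0.905, -0.426], [-1.0, 0.0, 0.0]]
L 1321 113.39838141982591
80 289 [572.  267.8 101.3] (array([566.4, 263.3]), array([116.2,  81.1]), 83.5)
-10 759 [574.8 270.8   7.7] (array([577.5, 274.5]), array([140. , 100.5]), 83.6)
R 1362 113.54882604399745
80 297 [ 617.9 -271.1  100.4] (array([ 612.7, -265.1]), array([ 81.2, 116. ]), 7.5)
-10 739 [ 623.2 -276.2    7.8] (array([ 626.4, -279.5]), array([103.7, 147.9]), 8.3)
bay 1395 (array([465.2,  10. ]), array([227.4, 249.6]), 86.0) 14.632885140627298
L 1461 111.93020898702946
95 249 [570.7 260.5 102.6] (array([567.8, 262.1]), array([119.8,  84.3]), 83.3)
20 921 [570.5 264.8  57.5] (array([568.3, 262.2]), array([121.4,  85.6]), 82.5)
R 1983 110.80755605100546
95 331 [ 618.  -268.1  103. ] (array([ 615. , -267.4]), array([ 82.8, 116.4]), 7.9)
20 1103 [ 611.7 -265.9   57. ] (array([ 616. , -267.7]), array([ 83.1, 116. ]), 7.2)
bay 1001 (array([474.9,   9.7]), array([229.8, 231. ]), 85.6) 1.6025361670378424
```

```bash
python3 -m handwheel '[[[0,0,0,-0.109],[0,0,0,-0.109],[0,0,0,-0.109],[0,-1.4,3.5,0],[0,-1.4,3.5,0],[0,-1.4,3.5,0],[0,-1.4,3.5,0],[0,-1.4,3.5,0]]]' 0.5
```

```text
time: 1.52
tool_pos: [390.8, 384.8, 226.8]
tcp_rot: [1.05, 1.57, 0.938]
contact_force: [0.4, 1.2, 0.8]
grip_width: 46.9
```

```bash
cat > rel.py <<'E'
from h import *
import sys
x,y,z=map(float,sys.argv[1:4]); o,A=axes()
print('t',round(o['time'],2),'tcp',o['tool_pos'].round(1) if hasattr(o['tool_pos'],'round') else o['tool_pos'],'F',np.round(o['contact_force'],1),'w',round(o['grip_width'],1))
print('toolz yaw deg',np.degrees(np.arctan2(A[1,2],A[0,2])).round(2),'delta tool cm',(A.T@(np.array([x,y,z])-np.array(o['tool_pos']))/10).round(2))
E
python3 rel.py 629 256 200
```

```text
t 1.52 tcp [390.8 384.8 226.8] F [0.4 1.2 0.8] w 46.9
toolz yaw deg -6.44 delta tool cm [  2.69 -10.13  25.11]
```

```bash
python3 -m handwheel '[[[0,-1.4,3.5,0],[0,-1.4,3.5,0],[0,-1.4,3.5,0],[0,-1.4,3.5,0],[0,-1.4,3.5,0],[0,-1.4,3.5,0],[0,-1.4,3.5,0],[0,0,0,0]]]'; python3 rel.py 629 256 90
```

```text
time: 2.18
tool_pos: [627.0, 256.0, 225.1]
tcp_rot: [-0.827, 1.568, -0.945]
contact_force: [-0.8, 0.9, 0.0]
grip_width: 46.0
t 2.18 tcp [627.  256.  225.1] F [-0.8  0.9  0. ] w 46.0
toolz yaw deg -6.78 delta tool cm [13.51  0.04  0.18]
```

```bash
python3 -m handwheel '[[[3,0,0.1,0],[3,0,0.1,0],[3,0,0,0],[3,0,0,0],[1.4,0,0,0],[0,0,-0.5,0],[0,0,0,0]]]'; python3 rel.py 629 256 90; python3 - <<'E'
from h import *
save('scene','s1')
E
```

```text
time: 2.77
tool_pos: [617.8, 261.5, 92.3]
tcp_rot: [-2.815, 1.569, -2.927]
contact_force: [0.9, 0.1, 0.4]
grip_width: 45.8
t 2.77 tcp [617.8 261.5  92.3] F [0.9 0.1 0.4] w 45.8
toolz yaw deg -6.44 delta tool cm [ 0.22 -0.42  1.17]
```

View pics/s1.png

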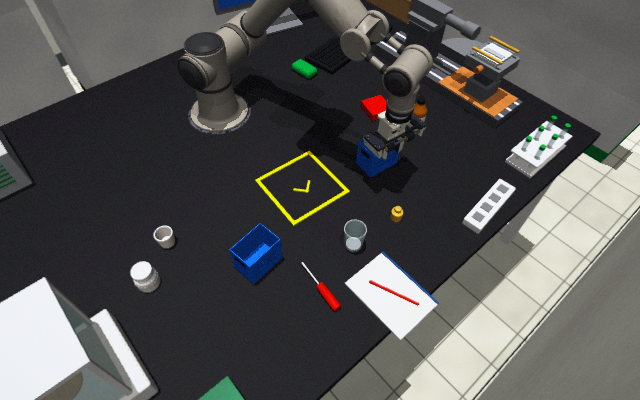

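```bash
python3 -m handwheel '[[[-0.6,0,-0.8,0],[-0.6,0,-0.9,0],[-0.5,0,-0.9,0],[-0.45,0,-0.9,0],[-0.3,0,-0.8,0],[-0.2,0,-0.8,0],[0,0,0,0]]]'; python3 - <<'E'
from h import *
im,d=save('scene','s2'); cv2.imwrite('pics/s2c.png',cv2.resize(im[80:240,270:470,::-1],None,fx=3,fy=3))
E
```

```text
time: 3.4
tool_pos: [566.8, 267.5, 120.3]
tcp_rot: [1.13, 1.57, 1.019]
contact_force: [1.0, 0.6, 1.2]
grip_width: 45.9
```

View pics/s2c.png

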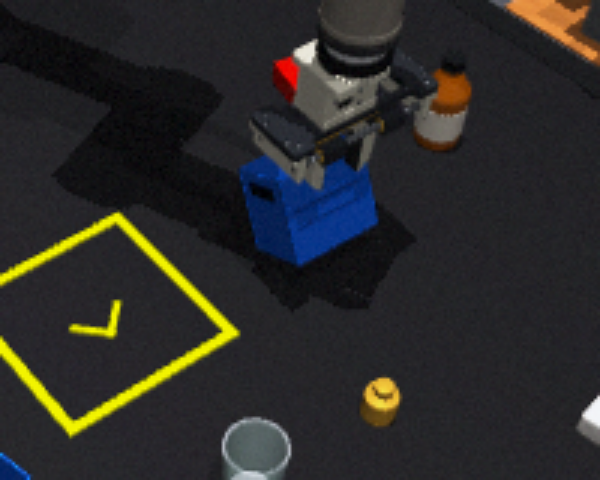

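```bash
python3 -m handwheel '[[[-0.2,0,-0.7,0],[-0.1,0,-0.7,0],[0,0,-0.6,0],[0,0,-0.6,0],[0,0,-0.5,0],[0,0,0,0],[0,0,0,0]]]'; python3 - <<'E'
from h import *
im,d=save('scene','s3'); cv2.imwrite('pics/s3c.png',cv2.resize(im[80:240,270:470,::-1],None,fx=3,fy=3))
E
```

```text
time: 4.03
tool_pos: [537.2, 270.5, 122.1]
tcp_rot: [-2.648, 1.571, -2.76]
contact_force: [0.0, -0.6, -0.2]
grip_width: 46.2
```

View pics/s3c.png

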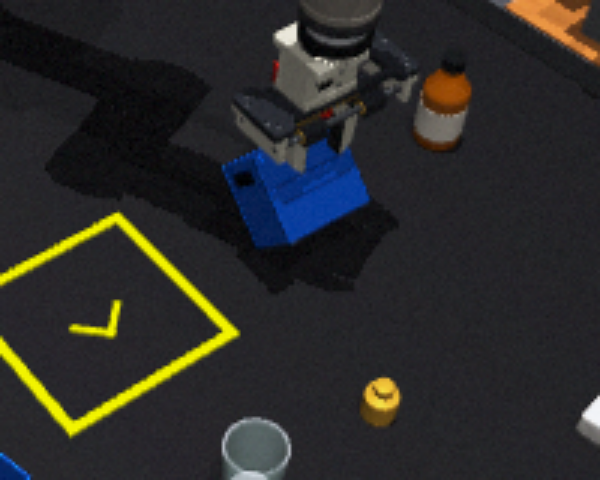

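```bash
python3 -m handwheel '[[[0,0,-0.5,0],[0,0,-0.5,0],[0,0,-0.5,0],[0,0,-0.5,0],[0,0,0,0],[0,0,0,0],[0,0,0,0],[0,0,0,0]]]'; python3 - <<'E'
from h import *
im,d=save('scene','s4'); cv2.imwrite('pics/s4c.png',cv2.resize(im[80:240,270:470,::-1],None,fx=3,fy=3))
E
```

```text
time: 4.75
tool_pos: [517.8, 272.7, 122.3]
tcp_rot: [0.57, 1.57, 0.457]
contact_force: [-0.0, 0.6, -0.4]
grip_width: 45.7
```

View pics/s4c.png

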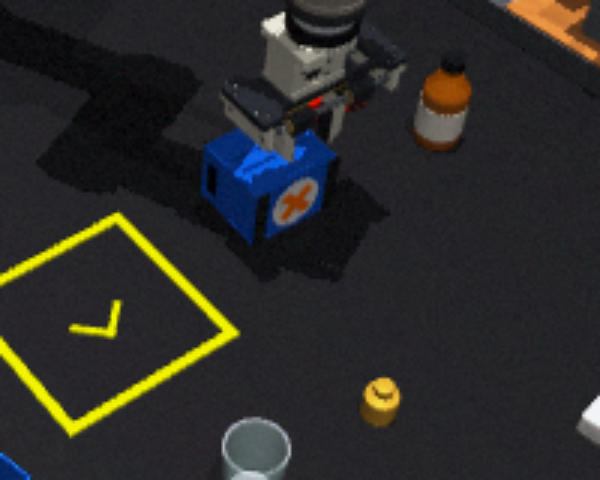

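```bash
python3 -m handwheel '[[[-3,0,0,0],[-3,0,0,-0.08],[-3,0,0,-0.08],[0,-2,0,-0.084],[0,-3.6,1,0],[0,-3.6,1,0],[0,-3.6,1,0],[0,-3.6,1,0]]]'; python3 rel.py 675.5 -258.4 210
```

```text
time: 5.47
tool_pos: [577.5, 113.6, 212.4]
tcp_rot: [0.075, 1.57, 0.207]
contact_force: [1.0, -0.4, 0.0]
grip_width: 46.0
t 5.47 tcp [577.5 113.6 212.4] F [ 1.  -0.4  0. ] w 46.0
toolz yaw deg 7.54 delta tool cm [  0.24 -38.17   4.83]
```

```bash
python3 -m handwheel '[[[0,-3.8,0.5,0],[0,-3.8,0.5,0],[0,-3.8,0.5,0],[0,-3.8,0.5,0],[0,-3.8,0.5,0],[0,-3.8,0.5,0],[0,-3.8,0.5,0],[0,-3.8,0.5,0]]]'; python3 rel.py 675.5 -258.4 92
python3 - <<'E'
from h import *
im,d=bot.capture('scene'); W=cloud('scene',im,d)
reg=blue(im)&(d>0)&(W[...,1]<-150)&(W[...,1]>-400)&(W[...,0]>450)&(W[...,0]<720)
Q=W[reg&(W[...,2]>20)]; print(len(Q),rect(Q))
E
```

```text
time: 6.13
tool_pos: [656.7, -183.1, 212.2]
tcp_rot: [0.754, 1.571, 0.885]
contact_force: [0.9, 0.9, 0.3]
grip_width: 46.1
t 6.13 tcp [ 656.7 -183.1  212.2] F [0.9 0.9 0.3] w 46.1
toolz yaw deg 7.5 delta tool cm [12.01 -7.71  0.88]
1531 (array([ 615.6, -267.9]), array([ 84. , 116.6]), 7.6)
```

```bash
python3 -m handwheel '[[[0,-3.9,0.4,0],[0,-3.9,0.5,0],[3,0,0,0],[3,0,0,0],[3,0,0,0],[3,0,0,0],[0,0,0,0]]]'; python3 rel.py 664.6 -261.4 92
python3 - <<'E'
from h import *
im,d=save('scene','s5'); cv2.imwrite('pics/s5c.png',cv2.resize(im[160:320,170:370,::-1],None,fx=3,fy=3))
E
```

```text
time: 6.77
tool_pos: [671.9, -255.4, 84.4]
tcp_rot: [2.532, 1.558, 2.662]
contact_force: [-0.8, 0.1, -1.9]
grip_width: 45.6
t 6.77 tcp [ 671.9 -255.4   84.4] F [-0.8  0.1 -1.9] w 45.6
toolz yaw deg 7.49 delta tool cm [-0.76 -0.49 -0.81]
```

View pics/s5c.png

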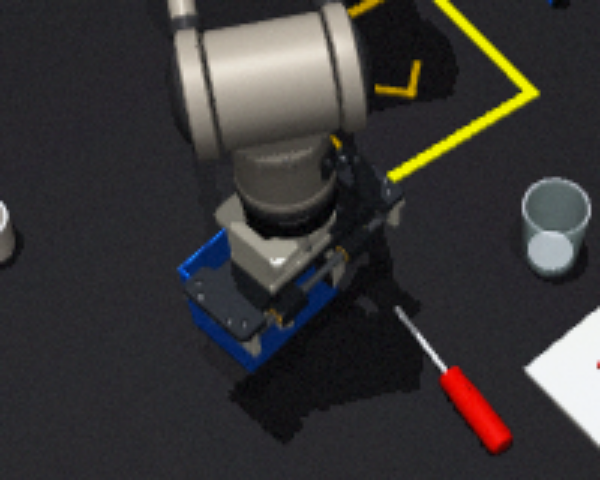

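```bash
python3 -m handwheel '[[[-0.6,-0.4,-0.6,0],[-0.4,0,-0.5,0],[-0.6,0,-0.8,0],[-0.5,0,-0.9,0],[-0.5,0,-0.9,0],[-0.4,0,-0.8,0],[-0.3,0,-0.8,0],[-0.2,0,-0.8,0]]]'; python3 -m handwheel '[[[-0.2,0,-0.7,0],[-0.1,0,-0.7,0],[0,0,-0.6,0],[0,0,-0.6,0],[0,0,-0.5,0],[0,0,0,0],[0,0,0,0]]]'; python3 - <<'E'
from h import *
im,d=save('scene','s6'); cv2.imwrite('pics/s6c.png',cv2.resize(im[160:320,170:370,::-1],None,fx=3,fy=3))
E
```

```text
time: 7.48
tool_pos: [614.9, -269.3, 128.2]
tcp_rot: [-0.523, 1.57, -0.392]
contact_force: [0.5, -0.7, 0.3]
grip_width: 46.1
time: 8.07
tool_pos: [584.8, -273.2, 130.1]
tcp_rot: [1.416, 1.571, 1.547]
contact_force: [-0.6, 0.9, 0.5]
grip_width: 45.8
```

View pics/s6c.png

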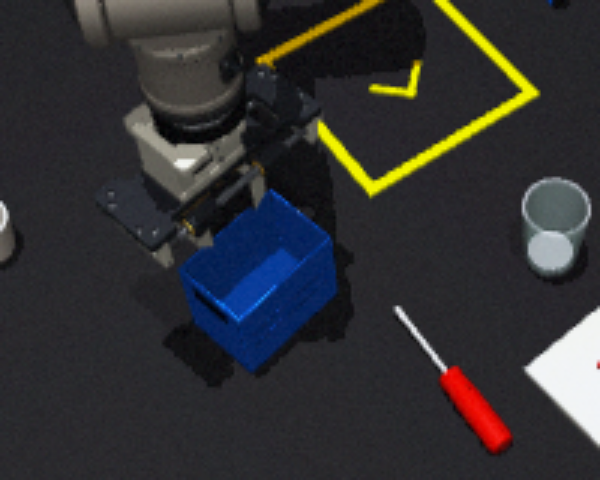

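```bash
python3 -m handwheel '[[[-2,0,0,0],[-2,0,0,0],[-1,0,0,0],[0,0,0,0]]]'
python3 - <<'E'
from h import *
im,d=save('scene','s7'); W=cloud('scene',im,d)
reg=blue(im)&(d>0)&(W[...,1]<-150)&(W[...,1]>-400)&(W[...,0]>450)&(W[...,0]<720)
for lo in(20,95):
    Q=W[reg&(W[...,2]>lo)]; print(len(Q),rect(Q),Q[:,2].max())
cv2.imwrite('pics/s7c.png',cv2.resize(im[160:320,170:370,::-1],None,fx=3,fy=3))
E
python3 rel.py 675 -258 180
```

```text
time: 8.45
tool_pos: [586.4, -273.7, 182.9]
tcp_rot: [-0.659, 1.565, -0.528]
contact_force: [0.3, 0.3, -0.1]
grip_width: 46.0
1519 (array([ 615.2, -267.4]), array([ 84.8, 117.5]), 8.0) 111.65011290055622
325 (array([ 615. , -267.2]), array([ 84. , 117.3]), 8.7) 111.65011290055622
t 8.5 tcp [ 585.6 -273.3  181.1] F [-0.1 -0.9 -0.2] w 46.0
toolz yaw deg 7.54 delta tool cm [0.13 0.35 9.06]
```

View pics/s7c.png

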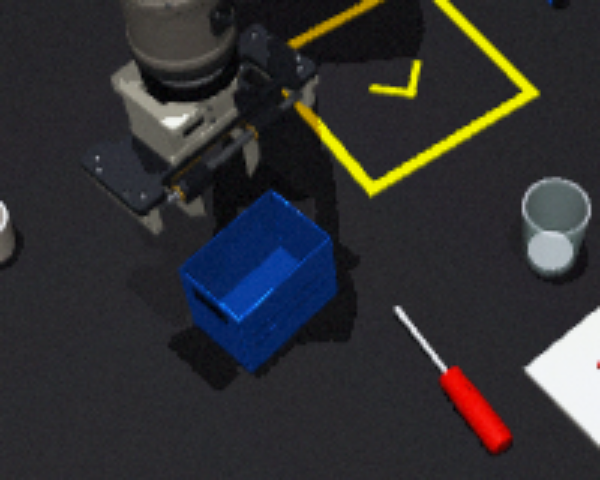

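```bash
python3 -m handwheel '[[[0,0,3.1,0],[0,0.2,3.1,0],[0,0.2,3,0],[0,0,0,0],[2.6,0,0,0],[2.6,0,0,0],[2.6,0,0,0],[2.2,0,0,0]]]';python3 -m handwheel '[[[0,0,0,0]]]'; python3 rel.py 666 -260.5 84
```

```text
time: 9.17
tool_pos: [674.1, -256.4, 76.5]
tcp_rot: [2.531, 1.567, 2.662]
contact_force: [-0.7, -0.5, 0.2]
grip_width: 46.1
time: 9.25
tool_pos: [671.8, -255.4, 72.6]
tcp_rot: [2.535, 1.558, 2.666]
contact_force: [-1.2, -1.2, -1.5]
grip_width: 45.8
t 9.25 tcp [ 671.8 -255.4   72.6] F [-1.2 -1.2 -1.5] w 45.8
toolz yaw deg 7.52 delta tool cm [-1.13 -0.42 -0.66]
```

```bash
python3 -m handwheel '[[[-0.5,-0.4,-0.3,0],[0,0,-0.3,0],[0,0,0,0]]]'; python3 rel.py 665.5 -260.5 86;  python3 - <<'E'
from h import *
im,d=save('scene','s8'); cv2.imwrite('pics/s8c.png',cv2.resize(im[160:320,170:370,::-1],None,fx=3,fy=3))
E
```

```text
time: 9.5
tool_pos: [670.7, -263.1, 87.9]
tcp_rot: [-0.643, 1.567, -0.513]
contact_force: [0.2, -0.4, 0.1]
grip_width: 45.5
t 9.5 tcp [ 670.7 -263.1   87.9] F [ 0.2 -0.4  0.1] w 45.5
toolz yaw deg 7.48 delta tool cm [ 0.19  0.33 -0.48]
```

View pics/s8c.png

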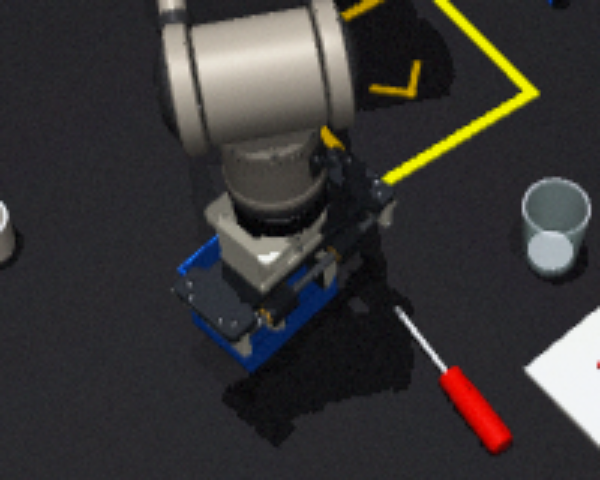

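```bash
python3 -m handwheel '[[[0.3,0.2,-0.5,0],[0,0,-0.4,0],[-0.4,0,-0.7,0],[-0.5,0,-0.8,0],[-0.5,0,-0.8,0],[-0.4,0,-0.8,0],[-0.3,0,-0.8,0],[0,0,0,0]]]'; python3 - <<'E'
from h import *
im,d=save('scene','s9'); cv2.imwrite('pics/s9c.png',cv2.resize(im[160:320,170:370,::-1],None,fx=3,fy=3))
E
```

```text
time: 10.22
tool_pos: [620.4, -266.7, 103.9]
tcp_rot: [3.084, 1.569, -3.068]
contact_force: [1.4, -1.1, 0.1]
grip_width: 46.0
```

View pics/s9c.png

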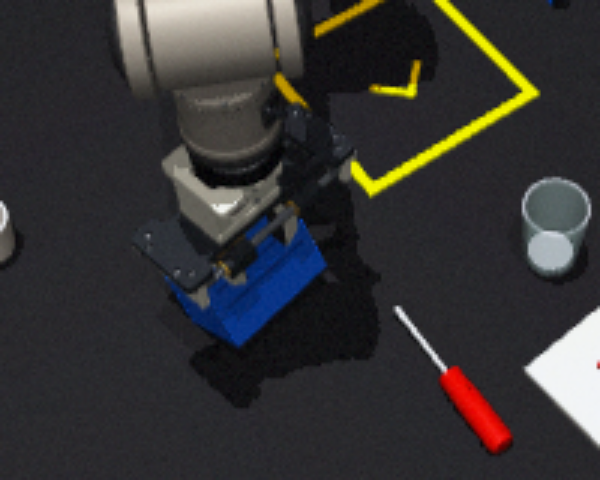

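Now tipping properly; continue with less rise.

```bash
python3 -m handwheel '[[[-0.3,0,-0.7,0],[-0.2,0,-0.7,0],[-0.1,0,-0.7,0],[0,0,-0.6,0],[0,0,-0.6,0],[0,0,-0.5,0],[0,0,-0.5,0],[0,0,0,0]]]'; python3 - <<'E'
from h import *
im,d=save('scene','s10'); cv2.imwrite('pics/s10c.png',cv2.resize(im[160:320,170:370,::-1],None,fx=3,fy=3))
E
```

```text
time: 10.93
tool_pos: [578.7, -271.9, 109.1]
tcp_rot: [2.546, 1.57, 2.676]
contact_force: [1.1, 0.7, 0.2]
grip_width: 45.9
```

View pics/s10c.png

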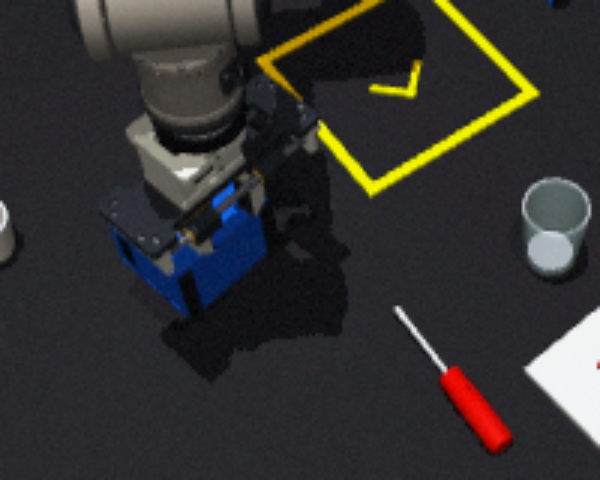

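```bash
python3 -m handwheel '[[[-3,0,0,0],[-3,0,0,0],[-3,0,0,0],[0,3.5,-1,0],[0,3.8,-1,0],[0,3.8,-1,0],[0,3.8,-1,0],[0,0,0,0]]]'; python3 - <<'E'
from h import *
im,d=save('scene','s11'); W=cloud('scene',im,d)
for s in ((W[...,1]>150)&(W[...,1]<380),(W[...,1]<-150)&(W[...,1]>-400)):
    reg=blue(im)&(d>0)&s&(W[...,0]>350)&(W[...,0]<720)
    for lo in(20,65):
        Q=W[reg&(W[...,2]>lo)&(W[...,2]<100)]; print(len(Q),rect(Q),Q[:,2].max())
print(bot.get_obs()['joint_positions'])
im,d=save('top','t11'); W=cloud('top',im,d)
for s in ((W[...,1]>150)&(W[...,1]<380),(W[...,1]<-150)&(W[...,1]>-400)):
    reg=blue(im)&(d>0)&s&(W[...,0]>350)&(W[...,0]<720)
    for lo in(65,):
        Q=W[reg&(W[...,2]>lo)&(W[...,2]<100)]; print(len(Q),rect(Q),Q[:,2].max())
E
```

```text
time: 11.65
tool_pos: [517.9, -123.5, 199.4]
tcp_rot: [2.076, 1.567, 2.211]
contact_force: [0.9, -0.1, -0.4]
grip_width: 45.7
1017 (array([469.6, 273.1]), array([120.3, 105.8]), 83.5) 88.5192549754754
818 (array([469.8, 273.2]), array([120.3, 105.4]), 83.9) 88.5192549754754
1690 (array([ 516.9, -280.2]), array([106.7, 117.6]), 7.7) 87.04056004567747
1348 (array([ 517.4, -280.1]), array([106.7, 117.1]), 7.0) 87.04056004567747
[-3.82144768e-01  3.82860302e-01  1.54015330e+00  6.03230016e-04
  1.21893287e+00 -2.08815329e+00]
1347 (array([469.1, 274.6]), array([116.1, 104.1]), 83.2) 93.18732318647153
899 (array([ 515.6, -284.3]), array([103.4, 111.3]), 7.3) 90.73118330113607
```

View pics/s11.png

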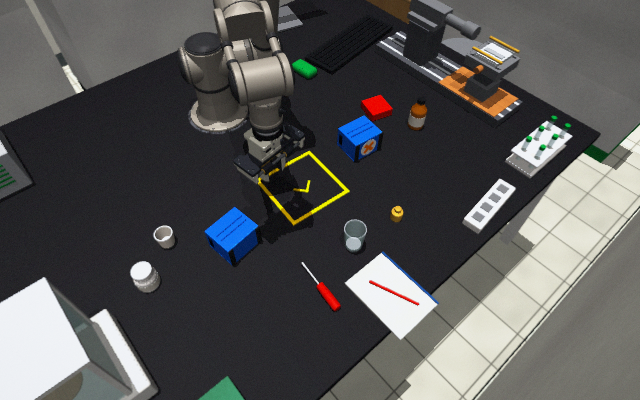

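View pics/t11.png

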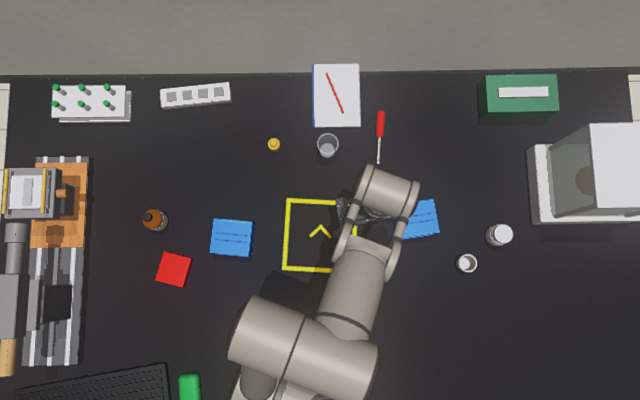

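```bash
python3 -m handwheel '[[[0,0,0,0.121],[0,0,0,0.121],[0,0,0,0.121],[0,0,0,0.121],[0,0,0,0.121],[0,0,0,0.121],[0,0,0,0.121],[0,0,0,0.121]]]';python3 -m handwheel '[[[0,0,0,0.121],[0,0,0,0.121],[0,0,0,0.121],[0,0,0,0.121],[0,0,0,0.121],[0,0,0,0.121],[0,0,0,0.121],[0,0,0,0]]]'; python3 rel.py 481 362 200
```

```text
time: 12.42
tool_pos: [521.4, -130.8, 199.1]
tcp_rot: [0.224, 1.57, -0.62]
contact_force: [-0.2, -0.7, -0.3]
grip_width: 45.8
time: 13.08
tool_pos: [521.3, -130.7, 199.1]
tcp_rot: [1.169, 1.57, -0.52]
contact_force: [0.3, 0.1, -0.4]
grip_width: 45.7
t 13.08 tcp [ 521.3 -130.7  199.1] F [ 0.3  0.1 -0.4] w 45.7
toolz yaw deg -96.79 delta tool cm [ -0.11  -9.83 -48.44]
```

```bash
python3 -m handwheel '[[[0,-0.75,-3.7,0],[0,-0.75,-3.7,0],[0,-0.75,-3.7,0],[0,-0.75,-3.7,0],[0,-0.75,-3.7,0],[0,-0.75,-3.7,0],[0,-0.75,-3.7,0],[0,-0.75,-3.7,0]]]';python3 -m handwheel '[[[0,-0.75,-3.7,0],[0,-0.75,-3.7,0],[0,-0.75,-3.7,0],[0,-0.75,-3.7,0],[0,-0.75,-3.7,0],[0,0,0,0]]]'; python3 rel.py 481 360 32
python3 - <<'E'
from h import *
im,d=save('top','t12'); W=cloud('top',im,d)
reg=blue(im)&(d>0)&(W[...,1]>150)&(W[...,1]<380)&(W[...,0]>350)&(W[...,2]>65)&(W[...,2]<100)
print(rect(W[reg]))
E
```

```text
time: 13.75
tool_pos: [494.9, 172.8, 199.4]
tcp_rot: [1.707, 1.57, 0.027]
contact_force: [0.4, -0.1, -0.2]
grip_width: 45.9
time: 14.25
tool_pos: [477.4, 365.4, 198.8]
tcp_rot: [3.073, 1.568, 1.398]
contact_force: [-0.9, -0.7, -0.1]
grip_width: 45.9
t 14.25 tcp [477.4 365.4 198.8] F [-0.9 -0.7 -0.1] w 45.9
toolz yaw deg -95.99 delta tool cm [16.68  0.41  0.55]
(array([469.1, 274.5]), array([117.1, 104.1]), 83.4)
```

View pics/t12.png

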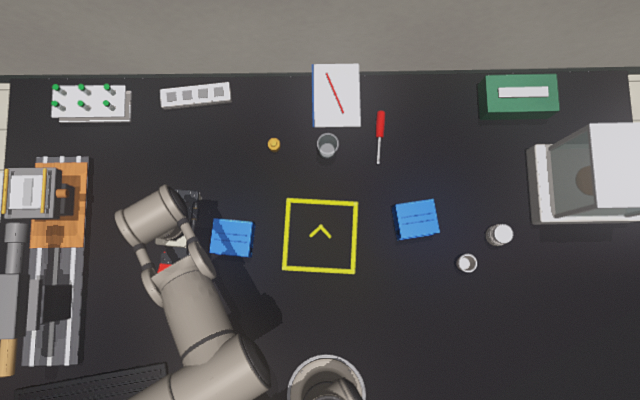

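```bash
python3 -m handwheel '[[[3.3,0.2,0,0],[3.3,0.2,0,0],[3.3,0,0,0],[3.3,0,0,0],[2.8,0,0,0],[0,0,0,0],[0,0,0,0]]]'; python3 rel.py 478 342 32
python3 - <<'E'
from h import *
save('scene','s13')
E
```

```text
time: 14.88
tool_pos: [482.0, 357.7, 38.3]
tcp_rot: [-0.863, 1.568, -2.546]
contact_force: [-0.3, -1.1, 0.8]
grip_width: 46.0
t 14.88 tcp [482.  357.7  38.3] F [-0.3 -1.1  0.8] w 46.0
toolz yaw deg -96.44 delta tool cm [ 0.63 -0.22  1.61]
```

View pics/s13.png

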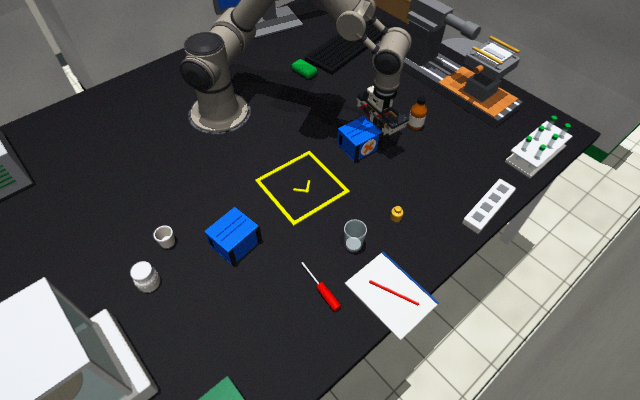

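```bash
python3 -m handwheel '[[[0,0,0.7,0],[0.3,0,0.5,0],[0,0,0.5,0],[0,0.09,0.7,0],[0,0.1,0.8,0],[0,0.12,0.9,0],[0,0.12,0.9,0],[0,0.12,0.9,0]]]';python3 -m handwheel '[[[0,0.13,1,0],[0,0.13,1,0],[0,0.13,1,0],[0,0.13,1,0],[0,0.1,0.7,0],[0,0,0.2,0],[0,0,0,0]]]'; python3 rel.py 490 77 32
cat > chk.py <<'E'
from h import *
import sys
for c in ('scene','top'):
    im,d=save(c,c[0]+sys.argv[1]); W=cloud(c,im,d)
    for s in ((W[...,1]>-110)&(W[...,1]<380),(W[...,1]<-150)&(W[...,1]>-400)):
        Q=W[blue(im)&(d>0)&s&(W[...,0]>350)&(W[...,0]<720)&(W[...,2]>65)&(W[...,2]<100)]
        if len(Q)>5: print(c,len(Q),rect(Q))
E
python3 chk.py 14
```

```text
time: 15.6
tool_pos: [480.9, 299.1, 36.6]
tcp_rot: [2.366, 1.57, 0.682]
contact_force: [-0.5, 3.7, 3.4]
grip_width: 46.0
time: 16.18
tool_pos: [481.0, 249.4, 35.9]
tcp_rot: [-0.741, 1.569, -2.426]
contact_force: [0.1, -0.2, -0.1]
grip_width: 45.5
t 16.18 tcp [481.  249.4  35.9] F [ 0.1 -0.2 -0.1] w 45.5
toolz yaw deg -96.52 delta tool cm [ 0.41  2.85 17.02]
scene 855 (array([469.6, 182.8]), array([122.8, 106.7]), 83.1)
scene 1354 (array([ 516.4, -281.1]), array([105.3, 116.8]), 7.9)
top 989 (array([466.9, 170.7]), array([ 93.7, 102.3]), 84.0)
top 1338 (array([ 514.8, -280. ]), array([103.5, 118.8]), 7.7)
```

View pics/s14.png

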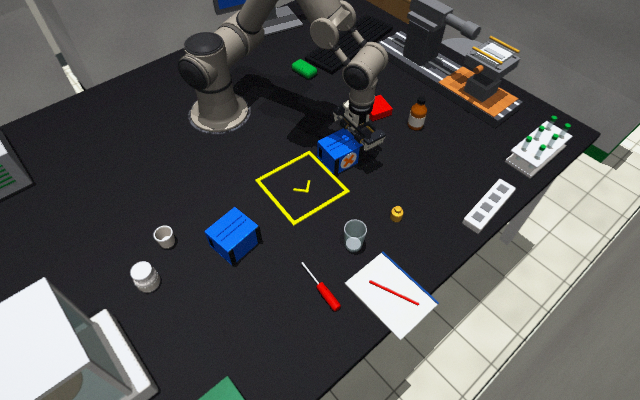

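```bash
python3 -m handwheel '[[[0,0.07,0.5,0],[0,0.13,0.9,0],[0,0.14,1,-0.006],[0,0.14,1,-0.006],[0,0.14,1,-0.006],[0,0.14,1,-0.006],[0,0.14,1,-0.006],[0,0.12,1,-0.006]]]';python3 -m handwheel '[[[0,0.12,1,0],[0,0.12,1,0],[0,0.12,1,0],[0,0.12,1,0],[0,0.12,1,0],[0,0.12,0.8,0],[0,0,0.4,0],[0,0,0,0]]]'; python3 rel.py 485 77 32
python3 chk.py 15
```

```text
time: 16.95
tool_pos: [483.9, 174.5, 36.2]
tcp_rot: [-1.262, 1.571, -2.91]
contact_force: [-0.1, 1.1, -1.2]
grip_width: 45.8
time: 17.62
tool_pos: [486.6, 112.5, 36.3]
tcp_rot: [0.613, 1.571, -1.036]
contact_force: [0.1, -0.1, -0.1]
grip_width: 45.9
t 17.62 tcp [486.6 112.5  36.3] F [ 0.1 -0.1 -0.1] w 45.9
toolz yaw deg -94.46 delta tool cm [0.43 0.12 3.55]
scene 943 (array([478.2,  45.1]), array([121.3, 105.6]), 85.7)
scene 1352 (array([ 516.4, -279.9]), array([105.4, 117.4]), 8.4)
top 713 (array([474.4,  20.8]), array([ 66.8, 103.1]), 85.5)
top 1348 (array([ 515. , -279.7]), array([105.3, 118.6]), 8.4)
```

View pics/s15.png

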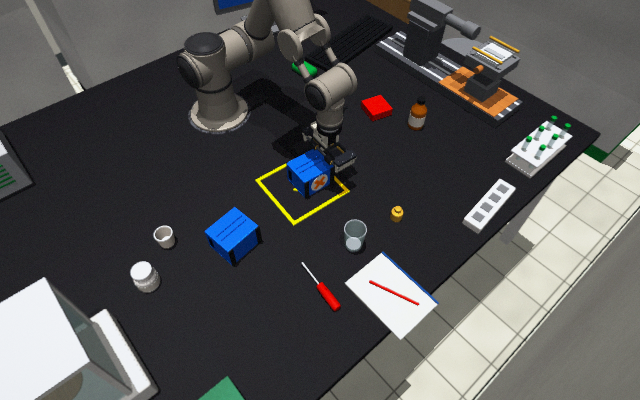

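```bash
python3 -m handwheel '[[[0,0,0.5,0],[0,0,0.8,0],[0,0,0.9,0],[0,0,0.8,0],[0,0,0.5,0],[0,0,0,0],[0,0,0,0]]]'; python3 -m handwheel '[[[0,0,-1,0],[0,0,-2,0],[0,0,-2,0],[-3,0,0,0],[-3.5,0,0,0],[-3.5,0,-2,0],[-3.5,0,-4,0],[0,0,-4,0]]]';python3 -m handwheel '[[[0,0,-4,0],[0,0,-4,0],[0,0,-4,0],[0,0,-4,0],[0,0,-4,0],[0,0,0,0]]]'; python3 chk.py 16;  python3 - <<'E'
from h import *
for c in ('top','scene'):
    im,d=bot.capture(c);m=cm(c)
    v,u=np.where(yellow(im)); P=np.array([atz(m,(a,b),0) for a,b in zip(u,v)])
    k=(abs(P[:,1])<180)&(P[:,0]>320)&(P[:,0]<630); print(c,rect(P[k]))
E
```

```text
time: 18.3
tool_pos: [483.6, 77.9, 36.2]
tcp_rot: [-0.842, 1.57, -2.491]
contact_force: [0.5, -0.7, -0.0]
grip_width: 46.0
time: 18.97
tool_pos: [497.5, 221.0, 170.0]
tcp_rot: [1.88, 1.56, 0.23]
contact_force: [2.2, 0.2, 0.1]
grip_width: 45.6
time: 19.47
tool_pos: [508.1, 426.5, 162.5]
tcp_rot: [-3.009, 1.568, 1.632]
contact_force: [-0.8, -1.3, 0.3]
grip_width: 46.0
scene 998 (array([476.8,   6.9]), array([115.9, 109.9]), 84.9)
scene 1357 (array([ 515.9, -280.8]), array([106.3, 116.1]), 7.2)
top 1281 (array([472.6,   9.8]), array([115.1, 101.2]), 85.4)
top 1345 (array([ 515.8, -279.9]), array([105.2, 120.3]), 7.5)
top (array([476. ,   9.4]), array([226.2, 226.5]), 85.9)
scene (array([474.2,   9.5]), array([225.8, 227.7]), 85.9)
```

View pics/s16.png

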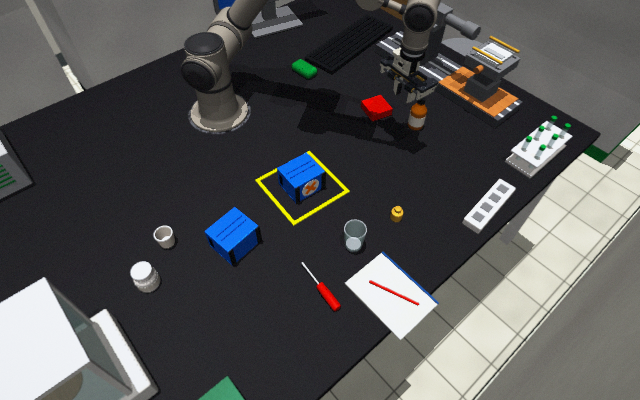

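View pics/t16.png

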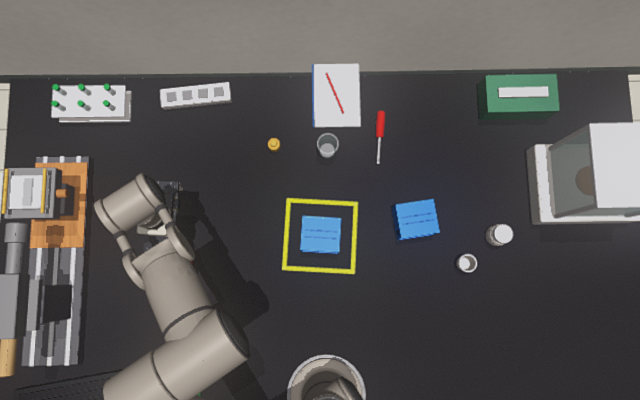

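```bash
python3 -c "
from plant import bot
print(bot.close_job())"
```

```text
the job is handed in; nothing more can be done
None
```

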